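# Fit the horn throat to a gramophone's leaning neck

### The job

The gramophone is ready to have its horn put back: pull the wooden dust plug out of the leaning horn neck behind the turntable and put it down in the felt-lined tray. Then take the brass horn throat from its wooden block and set its tapered end into the neck, keeping hold of it until you feel its collar come down on the neck's rim; then let go, so that it stays there fully home. Do not ram it in, and leave the other things on the counter where they are.

Things in the scene. Friction and masses are not known exactly. Their poses are not given: they have to be found in the camera images.
- neck_mouth (a point): Centre of the mouth of the gramophone's horn neck (grey iron socket with brass bands), in the plane of its rim, 186 mm above the counter. Its z axis is the neck's axis, pointing out of the mouth: it leans 30 degrees from vertical, towards the plinth's front. Mouth 40 mm wide inside, rim 49 mm outside; the bore tapers to 29 mm at its floor, 50 mm down the axis. It does not move.
- gramophone: Walnut gramophone, plinth 290 x 290 x 95 mm high; origin at the centre of its underside, z up, -x to its front, which faces the robot within 0.3 rad. The neck's mouth is 112 mm from the centre, to the back (+x). Platter and tone arm on it stay below 160 mm. It does not move.
- plug_center (a point): Centre of the turned light-wood dust plug, 96 mm long, about 60 g; z axis along it, towards its grip end. Along z from here: grip cylinder 30 mm across from +2 to +44 mm, end at +48; shoulder 47 mm across from -8 to -1; then a taper, 35 to 26 mm across, down to the flat small end at -48. At the start it sits loosely in the neck, along its axis within a few degrees, shoulder on the rim.
- tray_in (a point): Centre of the inner floor of the wooden tray with green felt, 6 mm above the counter; inside 158 mm along its x axis, 118 mm along y, walls 6 mm thick, top 30 mm above the counter. It does not move. Stands on the left or the right of the gramophone.
- horn_center (a point): Centre of the brass horn throat, 160 mm long, 170 g; z axis along it, to the wide end. Along z from here: sleeve to grip, 42 mm across, +32 to +68 mm; lip flaring to 54 mm at +80; collar 50 mm across, -35 to -28; then a taper, 37 to 27 mm across, down to -80. Stands upright in the block at first. Home: collar on the neck's rim, this point 35 mm out from the mouth on its axis, 1.5 mm play round the taper.
- block: Light-wood holding block, 100 x 100 x 50 mm high, with a 41 mm hole right through its middle; origin at the centre of its underside. It does not move. Stands on the other side of the gramophone from the tray.
- governor: Bystander: chrome governor on its bracket, 112 x 32 x 56 mm: bar foot, two pillars, three balls round a shaft; origin at the middle of its underside.
- brush: Bystander: red enamel record brush, 120 x 38 x 40 mm; origin at the middle of its underside.
- diaphragm: Bystander: mica diaphragm in a brass ring, 60 mm across, 9 mm high; origin at the middle of its underside.
- oilcan: Bystander: copper oil can, 68 mm across, 125 mm high; origin at the middle of its underside.
- crank: Bystander: winding crank lying flat, about 160 x 110 x 23 mm; origin at the middle of its underside.
- needle_tin: Bystander: round needle tin with a red lid, 42 mm across, 19 mm high, standing on the plinth's front corner; origin at the middle of its underside.
Not all that is in view belongs to the job. Leave any green look-alike of the part that bears horn_center alone.

How it is judged:
By the outcome, as a careful person would: the job done as asked, in the order asked, and still so for the second after the job is handed in, with the robot touching nothing.
It also fails if it takes over 61 s, if anything falls off the work surface, if the arm or the gripper's body presses on something with over 40 N, if the wrist force passes 120 N, or if a joint passes its speed limit or range.

### The arm

A 6-joint arm with a two-finger parallel gripper is mounted at the origin on the work surface. World frame = base frame: x ahead of the robot, y to its left, z up, the work surface at z = 0. Lengths are in m, angles in rad, forces in N, time in s.
With the tool pointing down it reaches from about 0.35 to 0.85 m from the base axis. Payload 8.1 kg.
Tool frame: the origin (TCP) lies at the very end of the fingers, on their centre line; the grasp point (between the pads) lies 19 mm behind it (manip.grip_depth is the distance from the TCP to the grasp point, in m); z points along the fingers, x is the direction in which the jaws open and shut, and the axes are right-handed (so a half turn about z gives the same grasp; the last joint's range is limited). The gripper opens to 93 mm and grips with 3 to 60 N. Pads are 15 mm wide; open, the fingers measure 128 mm over their backs; the gripper's body (75 mm by 188 mm) begins 65 mm behind the grasp point.
Start: joints at [1.172, 0.13, 1.488, -0, 1.523, -0.085], TCP at [0.185, 0.571, 0.193] pointing down, gripper open.
Joint ranges: [-2.96, 2.96], [-0.89, 2.26], [0.02, 2.5], [-1.34, 4.48], [0, 2.73], [-2.66, 2.66]. Speed limits (rad/s): [2.39, 2.39, 2.79, 3.14, 3.14, 3.14].

### API

Orientations are given as a 3x3 rotation matrix whose columns are the frame's x, y, z axes.
In Python, from rig import manip gives the robot as it stands.
- The arm moves only by the shell command python3 -m inch 'ROWS'. ROWS is JSON, one flat list of numbers, 5 for each row, row after row: the shift along the tool's x, y, z in cm, then the turn about the tool's z in rad, then the opening in per cent of the stroke, from 0 (shut) to 100 (fully open). In form: [dx, dy, dz, roll, gripper, dx, dy, dz, roll, gripper, ...]. A call has 1 to 20 rows; each row shifts and turns the commanded pose from where the row before left it, along the tool's axes as they then stand; what a row does not reach is not made up. A row lasts 1/12 s, in which the tool goes at most 41.7 mm and 7.16 degrees, less where a joint would pass 70% of its speed; a pose out of reach is approached as far as the arm can. A call is refused whole if a number of a shift passes 4.17 or a number of a turn 0.125, either way. A call with a gripper value outside its range is refused whole. The fingers move at their own pace and stop on an object; the grip force is fixed at half the most. Time passes only in rows, so rows that do not move let the fingers close. It gives the time, the measured TCP pose, the force and the opening at its end, in the units of the state.
- manip.state(): the state, without advancing time (a new reading comes with each control period).
- manip.grab_frame(name): name is "scene" or "top" or "wrist"; returns (picture, depth): 420x560x3 uint8, red, green, blue; 420x560 float32, m along the optical axis (not along the pixel's ray), 0 where there is no reading.
- manip.get_calibration(name): a dict with "camera_matrix" (3x3 intrinsics, pixels), "k1" (the pictures are not rectified: a ray, as slopes to the right and down, at radius r is drawn at 1 + k1 r^2 times it, then the intrinsics apply), "extrinsics" (4x4, takes a point from world to camera coordinates). Camera axes: x right, y down, z forward; pixel columns grow to the right and rows downward; lengths in m; the calibration is good to about 2 mm. A picture is of the moment at which its call begins: read the wrist's pose just before it. get_calibration takes no time and is no camera call; for the wrist camera it gives the pose at the moment of the call.
- manip.finish_job(): hands the job in, once; it reports no verdict.
The state is a dict: "t": time; "joint_positions": joint angles; "dq": joint speeds; "joint_torque": joint torques, N m; "eef_pos": TCP position; "eef_rot": TCP orientation; "wrist_force": force on the tool from outside, world axes, zero at the start; "ft_torque": the same for the moment, N m; "grip_width": opening from 0.0 (shut) to 1.0 (fully open).
Only numpy, scipy, OpenCV 4.12 (cv2) and the standard library are available. Lean on these libraries where they do the work, as an engineer would, in place of code of your own. Each camera call takes 0.05 s, during which the arm holds its last target.

## Working session

There is one attempt and no reset: what is moved stays moved. The work goes in short steps, Python scripts to look and compute and a shell command to move; the robot and the scene stay as the last step left them, time stands still between calls to the robot, and variables do not carry over. Pictures are saved under pics/ and viewed, and the job is handed in when it is done.

```bash
ls; mkdir -p pics
cat > h.py <<'E'
import numpy as np, cv2
from rig import manip
def grab(name,fn):
    c=manip.get_calibration(name); s=manip.state()
    p,d=manip.grab_frame(name)
    cv2.imwrite(f'pics/{fn}.png',p[:,:,::-1]); np.savez(f'pics/{fn}.npz',p=p,d=d,K=c['camera_matrix'],k1=c['k1'],E=c['extrinsics'])
    return p,d,c
class V:
    def __init__(s,fn):
        z=np.load(f'pics/{fn}.npz'); s.p,s.d,s.K,s.k1,s.E=[z[k] for k in ('p','d','K','k1','E')]
        s.k1=float(s.k1)
        h,w=s.d.shape
        u,v=np.meshgrid(np.arange(w),np.arange(h))
        pts=np.stack([u,v],-1).reshape(-1,1,2).astype(float)
        n=cv2.undistortPoints(pts,s.K,np.array([s.k1,0,0,0])).reshape(h,w,2)
        s.n=n
        Pc=np.dstack([n*s.d[...,None],s.d])
        R=s.E[:3,:3];t=s.E[:3,3]
        s.W=(Pc-t)@R
        s.W[s.d==0]=np.nan
    def ray(s,u,v):
        n=cv2.undistortPoints(np.array([[[u,v]]],float),s.K,np.array([s.k1,0,0,0])).ravel()
        R=s.E[:3,:3];t=s.E[:3,3]
        return -R.T@t, R.T@np.array([n[0],n[1],1])
    def atz(s,u,v,z):
        o,r=s.ray(u,v); return o+r*(z-o[2])/r[2]
    def proj(s,P):
        P=np.atleast_2d(P)@s.E[:3,:3].T+s.E[:3,3]
        n=P[:,:2]/P[:,2:]; r=(n**2).sum(1,keepdims=True); n=n*(1+s.k1*r)
        return n*[s.K[0,0],s.K[1,1]]+[s.K[0,2],s.K[1,2]]
E
python3 - <<'E'
from h import *
for n in ('scene','top','wrist'): grab(n,n+'0')
s=manip.state();print(s['t'],s['eef_pos'],s['eef_rot'],s['wrist_force'],s['grip_width'],manip.grip_depth)
print(manip.get_calibration('wrist'))
E
```

```text
pics
0.15 [0.18498562 0.57026343 0.19201236] [[ 3.08679609e-01  9.51165896e-01 -5.81250321e-04]
 [ 9.51164972e-01 -3.08680124e-01 -1.33333134e-03]
 [-1.44763972e-03 -1.41292748e-04 -9.99998942e-01]] [ 0.32506855 -0.37691635  0.61148127] 0.9991744563402126 0.0188
{'camera_matrix': array([[321.54667711,   0.        , 276.56931308],
       [  0.        , 321.54667711, 209.60887108],
       [  0.        ,   0.        ,   1.        ]]), 'k1': -0.00594129336258135, 'extrinsics': array([[ 3.07846665e-01,  9.51435633e-01, -8.16272034e-04,
        -5.99547205e-01],
       [ 9.16932830e-01, -2.96453767e-01,  2.67112989e-01,
        -3.28606650e-02],
       [ 2.53898829e-01, -8.29783094e-02, -9.63664872e-01,
         3.88132552e-01],
       [ 0.00000000e+00,  0.00000000e+00,  0.00000000e+00,
         1.00000000e+00]])}
```

View pics/scene0.png

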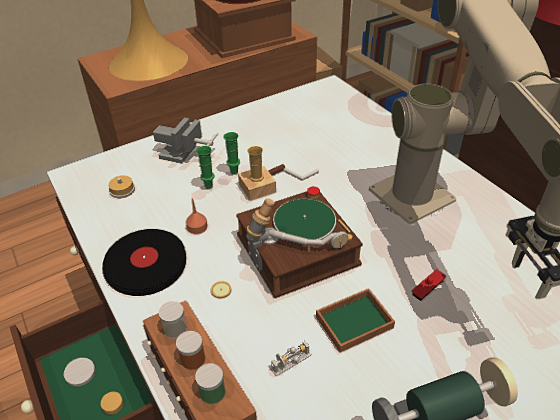

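View pics/top0.png

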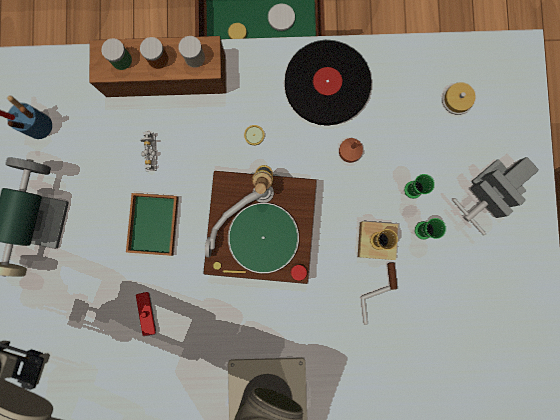

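View pics/wrist0.png

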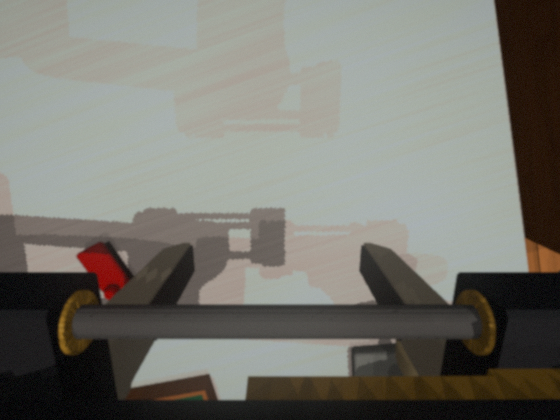

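The scene view shows the plug in the neck at about (264,210), the brass horn in its block at (256,165), and the green look-alikes at (205,165) and (232,150). In the top view the neck and plug are at (262,178), the tray at (153,224) and the block at (378,240).

Run:
```python
from h import *
t=V('top0');s=V('scene0')
for v,n,b in ((t,'top',(225,150,310,225)),(t,'topb',(345,205,415,275)),(s,'sc',(225,185,300,275)),(s,'scb',(225,135,300,205)),(t,'tray',(115,180,190,265))):
    x0,y0,x1,y1=b; c=v.p[y0:y1,x0:x1,::-1]; c=cv2.resize(c,None,fx=6,fy=6,interpolation=cv2.INTER_CUBIC); cv2.imwrite(f'pics/c_{n}.png',c)
print('topcam',t.ray(280,210)[0],'scene',s.ray(280,210)[0])
# quick W samples top
for nm,(u,v) in dict(plug=(263,175),block=(365,228),horn=(384,239),trayfloor=(152,224),diaph=(254,135),governor=(150,150),oil=(350,150),tin=(299,272),platter=(263,238),gov=(150,150),brush=(146,313),crank=(378,294)).items(): print(nm,t.W[v,u].round(4))
```

```text
topcam [ 0.40147521 -0.0623263   1.42822206] scene [1.10880417 0.96193461 1.20128073]
plug [ 0.5989 -0.0105  0.2035]
block [ 0.4666 -0.2848  0.0473]
horn [ 0.4335 -0.3276  0.0911]
trayfloor [0.4969 0.3225 0.0058]
diaph [0.7486 0.0211 0.0111]
governor [0.7151 0.3283 0.0031]
oil [ 0.6863 -0.2503  0.0575]
tin [ 0.3521 -0.0956  0.1138]
platter [ 0.4442 -0.0029  0.1177]
gov [0.7151 0.3283 0.0031]
brush [0.2467 0.3321 0.0367]
crank [ 0.2809 -0.3192  0.0136]
```

Run:
```python
import cv2,numpy as np
a=cv2.imread('pics/c_top.png');b=cv2.imread('pics/c_sc.png')
def fit(i,w,h): 
    f=min(w/i.shape[1],h/i.shape[0]); i=cv2.resize(i,None,fx=f,fy=f); o=np.zeros((h,w,3),np.uint8); o[:i.shape[0],:i.shape[1]]=i; return o
c=[fit(cv2.imread(f'pics/c_{n}.png'),400,300) for n in ('top','sc','topb','scb')]
cv2.imwrite('pics/m.png',np.vstack([np.hstack(c[:2]),np.hstack(c[2:])]))
```

```text
(no output)
```

View pics/m.png

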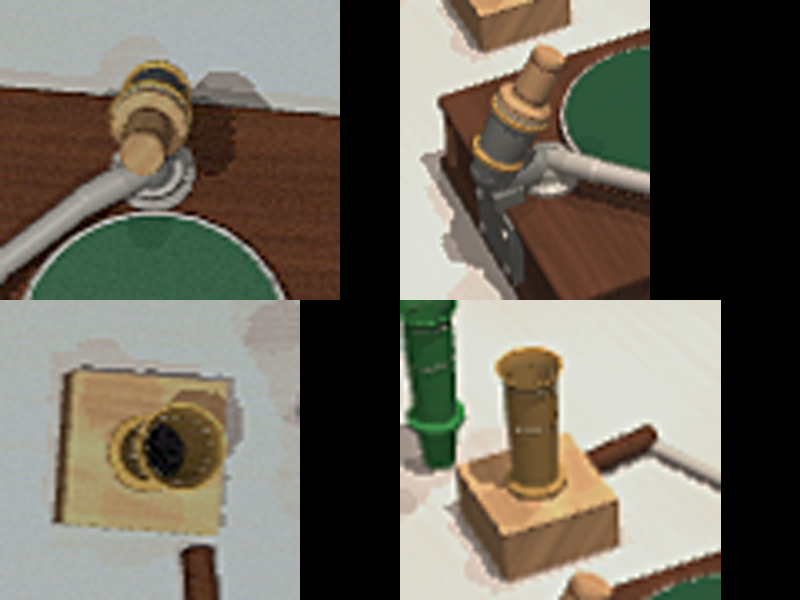

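Run:
```python
from h import *
t=V('top0');s=V('scene0')
def rect(v,z0,z1,c,r,nm):
    W=v.W; m=(W[...,2]>z0)&(W[...,2]<z1)&(np.hypot(W[...,0]-c[0],W[...,1]-c[1])<r)
    m=cv2.morphologyEx(m.astype(np.uint8),cv2.MORPH_OPEN,np.ones((2,2)))>0
    P=W[m][:,:2].astype(np.float32)
    print(nm,len(P),cv2.minAreaRect(P), 'medz',np.median(W[m][:,2]))
for v,n in((t,'top'),(s,'scene')):
    rect(v,.088,.101,(.455,0),.23,n+' plinth')
    rect(v,.044,.054,(.44,-.31),.085,n+' block')
    rect(v,.022,.034,(.497,.3225),.13,n+' trayrim')
    rect(v,.001,.012,(.497,.3225),.06,n+' trayfloor')
    rect(v,.08,.14,(.44,-.31),.05,n+' horn')
# hand corners in top (sub-pixel from picture)
for u,v in ((215,171),(323,180),(308,284),(203,276)): print(t.atz(u,v,.095).round(4))
```

```text
top plinth 5503 ((nan, nan), (0.0, 0.0), 0.0) medz nan
top block 763 ((0.4297291338443756, -0.3286588191986084), (0.1116565391421318, 0.10249423235654831), 83.69580841064453) medz nan
top trayrim 441 ((0.4934307336807251, 0.3197470009326935), (0.133403480052948, 0.1727004200220108), 83.49806213378906) medz nan
top trayfloor 1171 ((0.48879143595695496, 0.32140299677848816), (0.08966180682182312, 0.1095985546708107), 52.48797607421875) medz nan
top horn 171 ((0.4349534809589386, -0.3194196820259094), (0.04194624349474907, 0.03446612507104874), 56.75468444824219) medz nan
scene plinth 2752 ((0.38862696290016174, 0.05833245813846588), (0.4648504853248596, 0.18956789374351501), 35.82402420043945) medz nan
scene block 350 ((0.39270251989364624, -0.31371015310287476), (0.16706904768943787, 0.08298645913600922), 33.36194610595703) medz nan
scene trayrim 570 ((0.4873267710208893, 0.3208301365375519), (0.13398250937461853, 0.18728643655776978), 84.59223175048828) medz nan
scene trayfloor 1030 ((0.4955912232398987, 0.324077844619751), (0.11626891046762466, 0.12248726934194565), 84.21955871582031) medz nan
scene horn 168 ((0.38045766949653625, -0.3738073408603668), (0.20046499371528625, 0.03628527745604515), 48.57122802734375) medz 0.10514099771892671
[0.6312 0.1249 0.095 ]
[ 0.5979 -0.1687  0.095 ]
[ 0.319  -0.1191  0.095 ]
[0.3474 0.1616 0.095 ]
```

Run:
```python
from h import *
t=V('top0');s=V('scene0')
# plug tip circles: point cloud of light wood near neck, fit axis
for v,n in((t,'top'),(s,'scene')):
    W=v.W; m=(W[...,2]>.17)&(W[...,2]<.26)&(np.hypot(W[...,0]-.58,W[...,1]+.005)<.08)
    P=W[m]; print(n,len(P),P.mean(0),P.min(0),P.max(0))
    for z in np.arange(.17,.25,.01):
        q=P[(P[:,2]>=z)&(P[:,2]<z+.01)]
        if len(q): print(round(z,2),len(q),q.mean(0).round(4),q[:,1].min().round(4),q[:,1].max().round(4))
    W=v.W; m=(W[...,2]>.055)&(W[...,2]<.2)&(np.hypot(W[...,0]-.44,W[...,1]+.31)<.06)
    P=W[m]
    for z in np.arange(.05,.18,.02):
        q=P[(P[:,2]>=z)&(P[:,2]<z+.02)]
        if len(q): print('horn',round(z,2),len(q),q.min(0).round(4),q.max(0).round(4))
```

```text
top 375 [ 0.58433184 -0.00858155  0.2100789 ] [ 0.5506219  -0.03252145  0.17001607] [0.62242123 0.01608163 0.24078407]
0.17 10 [ 0.6121 -0.0185  0.1746] -0.0324 -0.007
0.18 41 [ 0.5893 -0.0155  0.1862] -0.0325 0.0161
0.19 104 [ 0.5976 -0.009   0.195 ] -0.0302 0.0156
0.2 58 [ 0.5963 -0.0084  0.2033] -0.023 0.0096
0.21 17 [ 0.5857 -0.0111  0.2137] -0.0204 0.0015
0.22 42 [ 0.5692 -0.0064  0.226 ] -0.0184 0.0064
0.23 101 [ 0.5653 -0.005   0.2348] -0.0185 0.0087
0.24 2 [ 0.5698 -0.0067  0.2405] -0.0139 0.0005
horn 0.05 60 [ 0.3912 -0.328   0.055 ] [ 0.4706 -0.276   0.0687]
horn 0.07 96 [ 0.4148 -0.3398  0.0719] [ 0.4476 -0.3027  0.0896]
horn 0.09 36 [ 0.4146 -0.34    0.09  ] [ 0.4494 -0.3005  0.1091]
horn 0.11 44 [ 0.4142 -0.3402  0.1105] [ 0.4488 -0.2998  0.1289]
horn 0.13 36 [ 0.4139 -0.3416  0.1306] [ 0.4504 -0.303   0.15  ]
horn 0.15 168 [ 0.406  -0.3471  0.1504] [ 0.4573 -0.2948  0.1691]
scene 403 [0.58882325 0.00062264 0.20337089] [ 0.5508252 -0.030773   0.1704142] [0.62175939 0.01841766 0.24088469]
0.17 51 [0.6045 0.0041 0.1755] -0.0223 0.0164
0.18 60 [0.5985 0.0055 0.1848] -0.0204 0.0184
0.19 95 [ 0.5978 -0.0014  0.195 ] -0.0308 0.0171
0.2 53 [ 0.5904 -0.0013  0.2044] -0.0214 0.009
0.21 39 [ 0.581  -0.      0.2148] -0.0163 0.0094
0.22 46 [0.5719 0.0009 0.2251] -0.018 0.0121
0.23 56 [ 0.5678 -0.002   0.234 ] -0.0157 0.0095
0.24 3 [ 0.5722 -0.0049  0.2404] -0.0125 0.0003
horn 0.05 57 [ 0.4001 -0.3657  0.055 ] [ 0.4853 -0.292   0.0699]
horn 0.07 54 [ 0.4157 -0.3286  0.07  ] [ 0.4514 -0.2974  0.0899]
horn 0.09 47 [ 0.4159 -0.3282  0.0905] [ 0.4515 -0.2962  0.1083]
horn 0.11 66 [ 0.417  -0.3308  0.11  ] [ 0.4533 -0.2961  0.1299]
horn 0.13 96 [ 0.4113 -0.3473  0.1306] [ 0.453  -0.2947  0.15  ]
horn 0.15 110 [ 0.4038 -0.3528  0.1501] [ 0.4558 -0.293   0.1675]
```

```bash
cat > fit.py <<'E'
from h import *
from scipy.optimize import least_squares
PLUG=np.array([(0,48),(15,48),(15,2),(15,-1),(23.5,-1),(23.5,-8),(17.5,-8)])*1e-3
HORN=np.array([(27,80),(21,68),(21,32),(18.5,30),(18.5,-28),(25,-28),(25,-35)])*1e-3
def pdist(r,s,poly):
    best=np.full(r.shape,9.)
    P=np.stack([r,s],-1)
    for a,b in zip(poly[:-1],poly[1:]):
        ab=b-a; t=np.clip(((P-a)@ab)/(ab@ab),0,1); d=np.linalg.norm(P-a-t[:,None]*ab,axis=1); best=np.minimum(best,d)
    return best
def fit(P,poly,c0,a0,fixaxis=False):
    a0=a0/np.linalg.norm(a0)
    e1=np.cross(a0,[0,0,1.]); 
    if np.linalg.norm(e1)<1e-3:e1=np.array([1.,0,0])
    e1/=np.linalg.norm(e1);e2=np.cross(a0,e1)
    def un(x):
        a=a0+x[3]*e1+x[4]*e2 if not fixaxis else a0
        return c0+x[:3],a/np.linalg.norm(a)
    def f(x):
        c,a=un(x); d=P-c; s=d@a; r=np.linalg.norm(d-s[:,None]*a,axis=1); return pdist(r,s,poly)
    o=least_squares(f,np.zeros(5),loss='soft_l1',f_scale=.001,x_scale=[.005]*3+[.05]*2,diff_step=1e-4)
    c,a=un(o.x); return c,a,np.median(f(o.x))
E
python3 - <<'E'
from fit import *
c0=np.array([.587,-.008,.194]); a0=np.array([-.496,.065,.866])
Ps=[]
for n in('top0','scene0'):
    W=V(n).W; d=W-c0; s=d@a0; r=np.linalg.norm(d-s[...,None]*a0,axis=-1)
    P=W[(s>-.008)&(s<.056)&(r<.033)]; Ps.append(P)
    c,a,e=fit(P,PLUG,c0,a0); print(n,len(P),c.round(4),a.round(3),e, 'mouth',(c-.008*a).round(4))
c,a,e=fit(np.vstack(Ps),PLUG,c0,a0); print(c.round(4),a.round(3),e,'mouth',(c-.008*a).round(4))
c0=np.array([.4315,-.3205,.085]); a0=np.array([0,0,1.]);Ps=[]
for n in('top0','scene0'):
    W=V(n).W; d=W-c0; s=d[...,2]; r=np.hypot(d[...,0],d[...,1])
    P=W[(s>-.026)&(s<.09)&(r<.038)]; Ps.append(P)
    c,a,e=fit(P,HORN,c0,a0); print(n,len(P),c.round(4),a.round(3),e)
c,a,e=fit(np.vstack(Ps),HORN,c0,a0); print(c.round(4),a.round(3),e)
E
```

```text
top0 310 [ 0.5849 -0.0072  0.1931] [-0.524  0.075  0.849] 0.0010029456283147087 mouth [ 0.5891 -0.0078  0.1863]
scene0 283 [ 0.5836 -0.008   0.1925] [-0.493  0.038  0.869] 0.0012483098996404207 mouth [ 0.5875 -0.0083  0.1855]
[ 0.5842 -0.0076  0.1926] [-0.505  0.046  0.862] 0.0011706738033542402 mouth [ 0.5882 -0.008   0.1857]
top0 402 [ 0.431  -0.3189  0.0877] [ 0.006 -0.027  1.   ] 0.0012449858158044488
scene0 393 [ 0.4308 -0.3219  0.0866] [0.001 0.009 1.   ] 0.0017533464247321228
[ 0.4309 -0.3203  0.0876] [ 0.006 -0.01   1.   ] 0.0014799239756202974
```

Run:
```python
from h import *
t=V('top0')
W=t.W
# plinth: undistorted ray at z=.095 plane of pixels whose depth z in .085-.105 : edges
def rect(z,tol,c,r,zp):
    m=(np.abs(W[...,2]-z)<tol)&(np.hypot(W[...,0]-c[0],W[...,1]-c[1])<r)
    m=cv2.morphologyEx(m.astype(np.uint8),cv2.MORPH_OPEN,np.ones((3,3)))>0
    P=W[m&np.isfinite(W[...,2])][:,:2].astype(np.float32); return P
P=rect(.095,.006,(.475,0),.24,.095)
print(cv2.minAreaRect(P))
# robust edges: yaw scan maximizing edge sharpness
best=[]
for y in np.arange(-.25,.05,.01):
    R=np.array([[np.cos(y),np.sin(y)],[-np.sin(y),np.cos(y)]]); q=P@R.T
    w=[np.percentile(q[:,k],99.3)-np.percentile(q[:,k],.7) for k in(0,1)]
    best.append((w[0]*w[1],y,w,[(np.percentile(q[:,k],99.3)+np.percentile(q[:,k],.7))/2 for k in(0,1)]))
b=sorted(best,key=lambda x:x[0])[:4]
for x in b: print(x, np.array([[np.cos(x[1]),-np.sin(x[1])],[np.sin(x[1]),np.cos(x[1])]])@x[3])
```

```text
((0.4773300886154175, 0.005398914217948914), (0.28386256098747253, 0.283815860748291), 83.36624908447266)
(np.float64(0.0784400624722957), np.float64(-0.10999999999999988), [np.float64(0.28041162589260193), np.float64(0.2797318485729916)], [np.float64(0.47374704097501874), np.float64(0.057215623627473046)]) [0.47716479 0.00486267]
(np.float64(0.0785124921335953), np.float64(-0.09999999999999987), [np.float64(0.2806470745909441), np.float64(0.2797552486446931)], [np.float64(0.47421222035875754), np.float64(0.05246935753323518)]) [0.47708133 0.004865  ]
(np.float64(0.07855096657682825), np.float64(-0.11999999999999988), [np.float64(0.28046290515793343), np.float64(0.2800761353184831)], [np.float64(0.473062810293026), np.float64(0.06227078186025125)]) [0.47711542 0.00519158]
(np.float64(0.07873878638898935), np.float64(-0.1299999999999999), [np.float64(0.28053981178728915), np.float64(0.2806688501263081)], [np.float64(0.4725154995121729), np.float64(0.06692044797973928)]) [0.47720354 0.00510162]
```

Run:
```python
from h import *
t=V('top0')
c=cv2.resize(t.p[160:295,190:340,::-1],None,fx=5,fy=4.4,interpolation=cv2.INTER_CUBIC);cv2.imwrite('pics/pl.png',c)
```

```text
(no output)
```

View pics/pl.png

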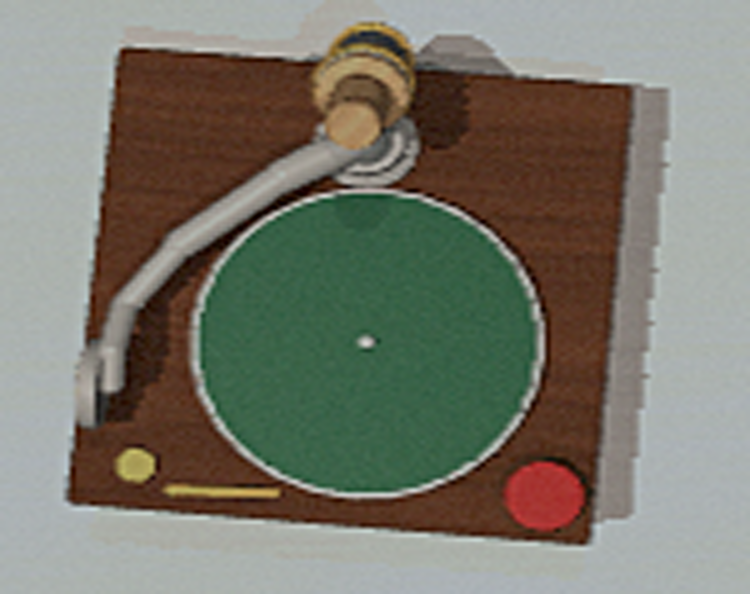

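View pics/c_tray.png

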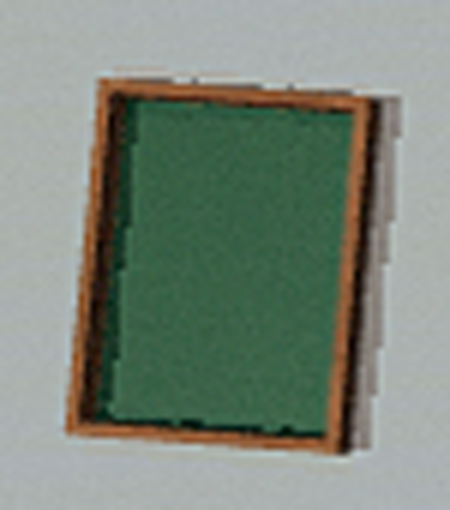

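```bash
cat > go.py <<'E'
import sys; from h import *
def delta(T,yaw=None):
    s=manip.state();R=s['eef_rot'];d=R.T@(np.array(T)-s['eef_pos'])*100
    cur=np.degrees(np.arctan2(R[1,0],R[0,0]))
    print('t',round(s['t'],2),'pos',s['eef_pos'].round(4),'xyaw',cur.round(2),'need cm',d.round(2),'F',np.array(s['wrist_force']).round(1),'M',np.array(s['ft_torque']).round(2),'g',round(s['grip_width'],3),'roll',None if yaw is None else round(-np.radians(yaw-cur),3),'q6',s['joint_positions'].round(2))
if __name__=='__main__':
    a=[float(x) for x in sys.argv[1:]]; delta(a[:3],a[3] if len(a)>3 else None)
E
python3 -m inch '[0,0,-3.5,-0.1,100,0,0,-3.5,-0.1,100,0,0,-3.5,0,100,-2.7,2.3,0,0,100,-2.7,2.3,0,0,100,-2.7,2.3,0,0,100,-2.7,2.3,0,0,100,-2.7,2.3,0,0,100,-2.7,2.3,0,0,100,-2.7,2.3,0,0,100,-2.7,2.3,0,0,100,-2.7,2.3,0,0,100,-2.7,2.3,0,0,100,-2.7,2.3,0,0,100,-2.7,2.3,0,0,100,-2.7,2.3,0,0,100,-2.7,2.3,0,0,100,-2.7,2.3,0,0,100,-2.7,2.3,0,0,100,-2.7,2.3,0,0,100]'
python3 go.py .5716 -.0064 .30 83.7
```

```text
t: 1.82
eef_pos: [0.5221, 0.0686, 0.2976]
eef_rot: [[0.114, 0.994, -0.0], [0.994, -0.114, 0.0], [0.0, -0.0, -1.0]]
wrist_force: [-0.1, 0.2, 1.0]
grip_width: 0.997
t 1.82 pos [0.5221 0.0686 0.2976] xyaw 83.47 need cm [-6.89  5.77 -0.24] F [-0.1  0.2  1. ] M [ 0.04 -0.07  0.03] g 0.997 roll -0.004 q6 [ 0.03 -0.09  1.52  0.    1.71 -1.42]
```

```bash
python3 -m inch '[-2.2,1.9,0,0,100,-2.2,1.9,0,0,100,-2.2,1.9,0,0,100,-0.2,0,0,0,100,0,0,0,0,100]'
python3 go.py .5716 -.0064 .30 83.7
python3 - <<'E'
from h import *
grab('wrist','w1')
E
```

```text
t: 2.23
eef_pos: [0.5705, -0.0052, 0.2968]
eef_rot: [[0.116, 0.993, -0.002], [0.993, -0.116, 0.0], [-0.0, -0.002, -1.0]]
wrist_force: [0.2, 0.7, 0.0]
grip_width: 1.003
t 2.23 pos [ 0.5705 -0.0052  0.2968] xyaw 83.33 need cm [-0.11  0.13 -0.32] F [0.2 0.7 0. ] M [ 0.03 -0.01  0.04] g 1.003 roll -0.006 q6 [-0.1   0.03  1.4  -0.    1.71 -1.55]
```

View pics/w1.png

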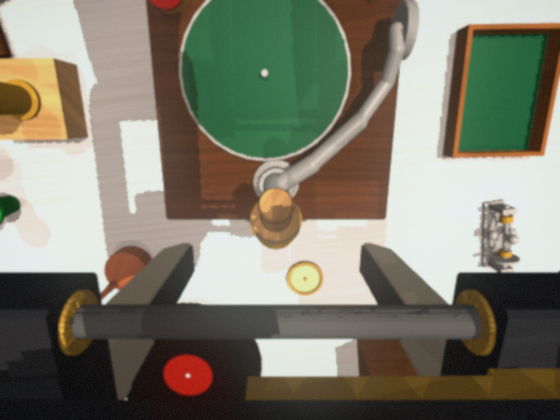

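The plug sits at about (276,215), midway between the fingers. I'll check this with the wrist depth.

Run:
```python
from fit import *
c0=np.array([.5842,-.0076,.1926]); a0=np.array([-.505,.046,.862])
W=V('w1').W; d=W-c0; s=d@a0; r=np.linalg.norm(d-s[...,None]*a0,axis=-1)
P=W[(s>-.012)&(s<.06)&(r<.035)]
c,a,e=fit(P,PLUG,c0,a0); print(len(P),c.round(4),a.round(3),e,(c+.025*a).round(4), 'mouth',(c-.008*a).round(4))
# block & horn & tray floor view
```

```text
2071 [ 0.5867 -0.0084  0.1918] [-0.516  0.058  0.854] 0.0005079977714327465 [ 0.5738 -0.007   0.2131] mouth [ 0.5908 -0.0089  0.185 ]
```

```bash
python3 -m inch '[-0.15,0.27,2,0,80,0,0,2.5,0,70,0,0,2.5,0,70,0,0,2,0,70,0,0,1.2,0,70,0,0,0,0,70,0,0,0,0,70]'
python3 go.py .573 -.0067 .1945 83.7
python3 - <<'E'
from h import *
grab('wrist','w2')
E
```

```text
t: 2.87
eef_pos: [0.5725, -0.0047, 0.1961]
eef_rot: [[0.113, 0.994, -0.001], [0.994, -0.113, 0.0], [0.0, -0.001, -1.0]]
wrist_force: [0.1, -0.3, 0.1]
grip_width: 0.703
t 2.87 pos [ 0.5725 -0.0047  0.1961] xyaw 83.54 need cm [-0.19  0.07  0.16] F [ 0.1 -0.3  0.1] M [-0.01 -0.04  0.02] g 0.703 roll -0.003 q6 [-0.1   0.06  1.56  0.    1.52 -1.56]
```

View pics/w2.png

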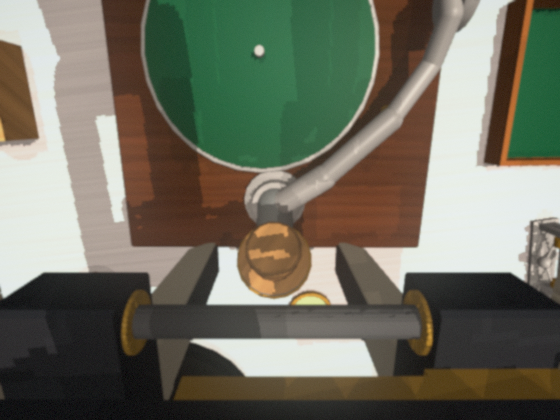

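```bash
python3 -m inch '[-0.18,0.07,0.1,0,70,0,0,0,0,0,0,0,0,0,0,0,0,0,0,0,0,0,0,0,0,0,0,0,0,0,0,0,0,0,0]'
python3 go.py .573 -.0067 .1945 83.7
python3 -m inch '[0,0,0,0,0,0,0,0,0,0]' | tail -2
```

```text
t: 3.5
eef_pos: [0.5735, -0.0074, 0.1949]
eef_rot: [[0.114, 0.994, 0.0], [0.994, -0.114, 0.0], [0.0, 0.0, -1.0]]
wrist_force: [-0.0, 0.2, 0.5]
grip_width: 0.321
t 3.5 pos [ 0.5735 -0.0074  0.1949] xyaw 83.48 need cm [ 0.07 -0.05  0.04] F [-0.   0.2  0.5] M [ 0.01  0.02 -0.01] g 0.321 roll -0.004 q6 [-0.1   0.06  1.56  0.    1.52 -1.56]
wrist_force: [-0.6, 0.3, 1.1]
grip_width: 0.306
```

```bash
python3 -m inch '[0,-0.25,-0.43,0,0,0,-0.25,-0.43,0,0,0,-0.25,-0.43,0,0,0,-0.25,-0.43,0,0]'
python3 -m inch '[0,-0.5,-0.87,0,0,0,-0.5,-0.87,0,0,0,-0.5,-0.87,0,0,0,-0.5,-0.87,0,0,0,-0.5,-0.87,0,0,0,0,-2,0,0,0,0,-2,0,0,0,0,0,0,0]'
python3 - <<'E'
from h import *
grab('wrist','w3'); grab('scene','s3')
s=V('s3');c=cv2.resize(s.p[150:300,200:340,::-1],None,fx=4,fy=4,interpolation=cv2.INTER_CUBIC);cv2.imwrite('pics/s3c.png',c)
E
```

```text
t: 4.0
eef_pos: [0.5633, -0.0063, 0.2127]
eef_rot: [[0.114, 0.994, 0.0], [0.994, -0.114, -0.0], [-0.0, 0.0, -1.0]]
wrist_force: [-0.3, -0.0, -1.3]
grip_width: 0.306
t: 4.67
eef_pos: [0.5401, -0.0036, 0.301]
eef_rot: [[0.114, 0.994, 0.007], [0.994, -0.113, -0.001], [0.0, 0.007, -1.0]]
wrist_force: [0.2, -0.6, -0.5]
grip_width: 0.305
```

View pics/s3c.png

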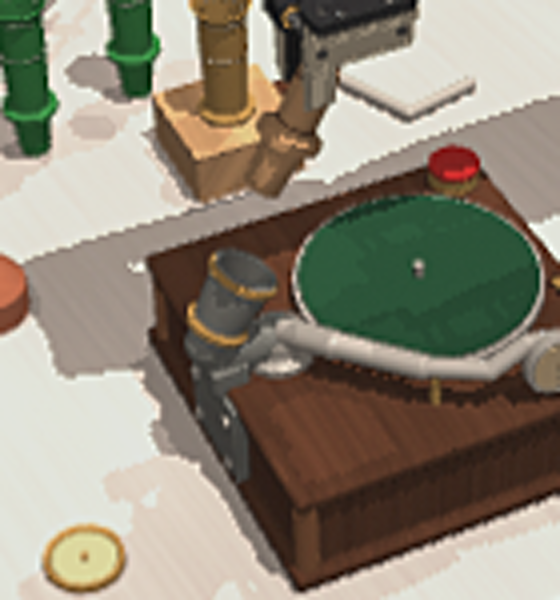

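View pics/w3.png

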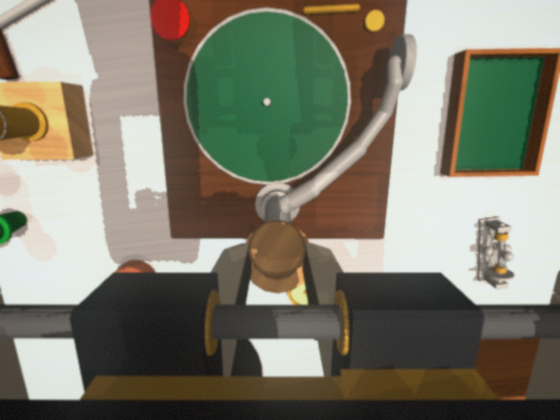

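The plug is out, leaning about 30° in the grip and held firmly, and the neck is empty. Next I move to the tray.

```bash
python3 -m inch '[3.1,-0.83,0,0,0,3.1,-0.83,0,0,0,3.1,-0.83,0,0,0,3.1,-0.83,0,0,0,3.1,-0.83,0,0,0,3.1,-0.83,0,0,0,3.1,-0.83,0,0,0,3.1,-0.83,0,0,0,3.1,-0.83,0,0,0,3.1,-0.83,0,0,0,0,0,0,0,0,0,0,0,0,0]'
python3 go.py .493 .320 .16 83.5
python3 - <<'E'
from h import *
grab('wrist','w4')
E
```

```text
t: 5.77
eef_pos: [0.4901, 0.3152, 0.2935]
eef_rot: [[0.111, 0.994, -0.003], [0.994, -0.111, -0.001], [-0.002, -0.003, -1.0]]
wrist_force: [-0.1, 0.1, -1.4]
grip_width: 0.308
t 5.77 pos [0.4901 0.3152 0.2935] xyaw 83.65 need cm [ 0.53  0.27 13.35] F [-0.1  0.1 -1.4] M [ 0.01  0.01 -0.02] g 0.308 roll 0.003 q6 [ 0.48  0.07  1.37 -0.    1.7  -0.98]
```

View pics/w4.png

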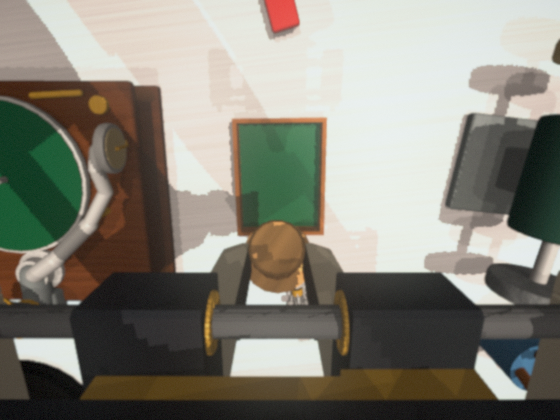

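```bash
python3 - <<'E'
from h import *
w=V('w4')
print(np.mean([w.atz(u,v,.03) for u,v in((233,119),(326,118),(324,234),(235,235))],0), w.W[170,280], w.W[60,200])
E
python3 -m inch '[0.3,0.2,3.5,0,0,0.2,0,3.5,0,0,0,0,3.5,0,0,0,0,3,0,0,0,0,3,0,0,0,0,2.5,0,0,0,0,1.5,0,0,0,0,0,0,0,0,0,0,0,0]'
python3 go.py .493 .320 .06 83.5
```

```text
[0.49816533 0.31797539 0.03      ] [0.48860202 0.31997657 0.00575919] [ 0.32456634  0.2254713  -0.00297929]
t: 6.57
eef_pos: [0.4933, 0.317, 0.0894]
eef_rot: [[0.115, 0.993, -0.002], [0.993, -0.115, -0.002], [-0.002, -0.002, -1.0]]
wrist_force: [-0.1, 0.3, -0.5]
grip_width: 0.307
t 6.57 pos [0.4933 0.317  0.0894] xyaw 83.4 need cm [ 0.3  -0.06  2.94] F [-0.1  0.3 -0.5] M [0.03 0.03 0.04] g 0.307 roll -0.002 q6 [ 0.48  0.17  1.64 -0.    1.34 -0.97]
```

```bash
python3 -m inch '[0.15,0,1.2,0,0,0,0,1.0,0,0,0,0,0.6,0,0,0,0,0.2,0,0,0,0,0,0,0]'
python3 -m inch '[0,-0.2,0.3,0,0,0,-0.3,0.3,0,0,0,-0.3,0.3,0,0,0,-0.3,0.25,0,0,0,0,0,0,0]'
python3 -m inch '[0,-0.3,0.25,0,0,0,-0.3,0.3,0,0,0,-0.3,0.3,0,0,0,-0.3,0.3,0,0,0,0,0,0,0]'
python3 - <<'E'
from h import *
grab('scene','s5')
s=V('s5');c=cv2.resize(s.p[240:370,270:430,::-1],None,fx=4,fy=4,interpolation=cv2.INTER_CUBIC);cv2.imwrite('pics/s5c.png',c)
E
```

```text
t: 6.98
eef_pos: [0.4936, 0.32, 0.0597]
eef_rot: [[0.113, 0.994, -0.001], [0.994, -0.113, -0.001], [-0.001, -0.001, -1.0]]
wrist_force: [0.0, 0.6, -0.4]
grip_width: 0.307
t: 7.4
eef_pos: [0.4829, 0.3227, 0.051]
eef_rot: [[0.113, 0.994, 0.001], [0.994, -0.113, 0.002], [0.002, 0.001, -1.0]]
wrist_force: [-6.1, 0.5, 13.1]
grip_width: 0.309
t: 7.82
eef_pos: [0.4701, 0.3243, 0.0388]
eef_rot: [[0.113, 0.994, -0.0], [0.994, -0.113, 0.002], [0.002, -0.001, -1.0]]
wrist_force: [-5.6, 1.2, 7.9]
grip_width: 0.301
```

View pics/s5c.png

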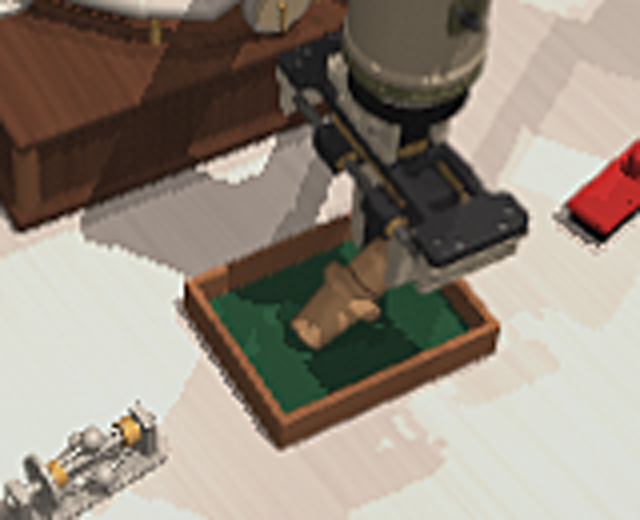

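The plug pivots in the grip at about 13 N and is lying well over, inside the tray. A little more, then I release.

```bash
python3 -m inch '[0,-0.25,0.35,0,0,0,-0.25,0.35,0,0,0,-0.2,0.35,0,0,0,-0.2,0.3,0,0,0,0,0,0,0]'
python3 -m inch '[0,0,0,0,20,0,0,0,0,40,0,0,0,0,55,0,0,0,0,60,0,0,0,0,60,0,0,0,0,60]'
python3 -m inch '[0,0,-1,0,60,0,0,-2,0,60,0,0,-3,0,60,0,0,-3,0,60,0,0,-3,0,60,0,0,-3,0,80,0,0,-3,0,100,0,0,-3,0,100,0,0,-1,0,100]'
python3 - <<'E'
from h import *
grab('scene','s6')
s=V('s6');c=cv2.resize(s.p[240:370,270:430,::-1],None,fx=4,fy=4,interpolation=cv2.INTER_CUBIC);cv2.imwrite('pics/s6c.png',c)
E
python3 go.py .431 -.3205 .26 83.5
```

```text
t: 8.28
eef_pos: [0.4616, 0.324, 0.0235]
eef_rot: [[0.113, 0.994, -0.001], [0.994, -0.113, -0.0], [-0.0, -0.001, -1.0]]
wrist_force: [-1.8, 0.5, 3.3]
grip_width: 0.3
t: 8.78
eef_pos: [0.4625, 0.3237, 0.024]
eef_rot: [[0.114, 0.994, 0.0], [0.994, -0.114, -0.0], [-0.0, 0.0, -1.0]]
wrist_force: [1.3, -0.9, 0.4]
grip_width: 0.588
t: 9.53
eef_pos: [0.4641, 0.3248, 0.2507]
eef_rot: [[0.114, 0.994, 0.007], [0.994, -0.114, 0.004], [0.005, 0.006, -1.0]]
wrist_force: [1.3, 1.3, 0.1]
grip_width: 0.835
t 9.58 pos [0.4645 0.325  0.2508] xyaw 83.48 need cm [-64.51   4.01  -1.23] F [0.4 0.5 2.1] M [-0.06  0.03  0.04] g 0.88 roll -0.0 q6 [ 0.52  0.01  1.51 -0.    1.61 -0.94]
```

View pics/s6c.png

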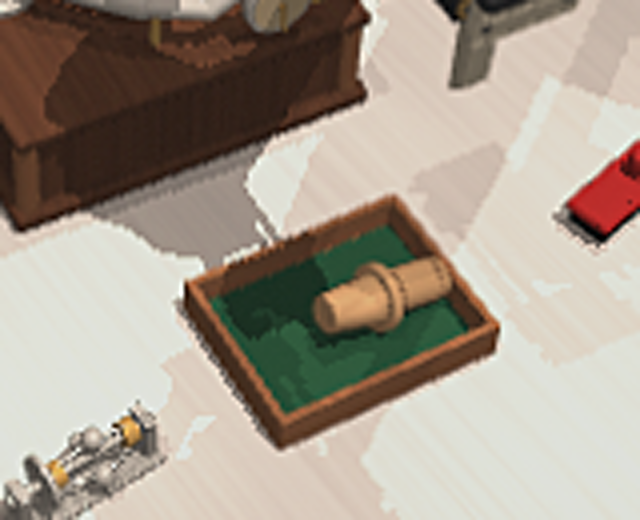

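```bash
python3 -m inch '[-2,0.1,-1,0,100,-3.5,0.22,0,0,100,-3.5,0.22,0,0,100,-3.5,0.22,0,0,100,-3.5,0.22,0,0,100,-3.5,0.22,0,0,100,-3.5,0.22,0,0,100,-3.5,0.22,0,0,100,-3.5,0.22,0,0,100,-3.5,0.22,0,0,100,-3.5,0.22,0,0,100,-3.5,0.22,0,0,100,-3.5,0.22,0,0,100,-3.5,0.22,0,0,100,-3.5,0.22,0,0,100,-3.5,0.22,0,0,100,-3.5,0.22,0,0,100,-3.5,0.22,0,0,100,0,0,0,0,100,0,0,0,0,100]'
python3 go.py .431 -.3205 .26 83.5;python3 - <<'E'
from h import *
grab('wrist','w7')
E
```

```text
t: 11.25
eef_pos: [0.4295, -0.2926, 0.2521]
eef_rot: [[0.117, 0.993, -0.002], [0.993, -0.117, 0.002], [0.002, -0.003, -1.0]]
wrist_force: [0.5, -0.9, 0.6]
grip_width: 1.001
t 11.25 pos [ 0.4295 -0.2926  0.2521] xyaw 83.29 need cm [-2.75  0.47 -0.8 ] F [ 0.5 -0.9  0.6] M [ 0.02  0.04 -0.02] g 1.001 roll -0.004 q6 [-0.7  -0.1   1.62 -0.    1.63 -2.15]
```

View pics/w7.png

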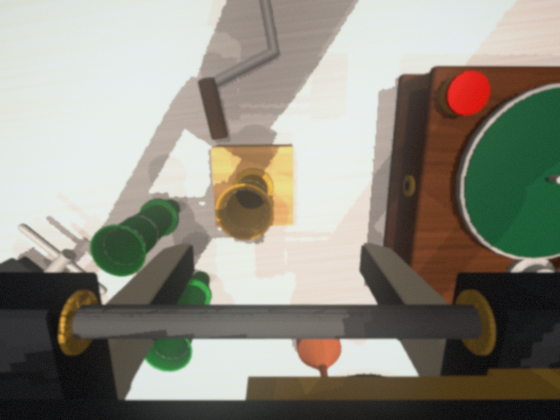

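Run:
```python
from fit import *
t=V('top0')
for u,v in((430,184),(438,227),(421,187),(420,230)): print(t.atz(u,v,.16).round(3),t.W[v,u].round(3))
c0=np.array([.431,-.3205,.085]); a0=np.array([0,0,1.])
W=V('w7').W; d=W-c0; s=d[...,2]; r=np.hypot(d[...,0],d[...,1])
P=W[(s>-.026)&(s<.09)&(r<.038)]
c,a,e=fit(P,HORN,c0,a0); print(len(P),c.round(4),a.round(3),e,(c+.05*a).round(4))
```

```text
[ 0.57  -0.438  0.16 ] [ 0.572 -0.442  0.147]
[ 0.459 -0.453  0.16 ] [ 0.461 -0.465  0.12 ]
[ 0.563 -0.415  0.16 ] [ 0.573 -0.437  0.079]
[ 0.452 -0.407  0.16 ] [ 0.456 -0.428  0.081]
2876 [ 0.4306 -0.3213  0.0874] [ 0.027 -0.013  1.   ] 0.0009391294239999167 [ 0.4319 -0.3219  0.1374]
```

```bash
python3 -m inch '[-1.4,0.25,0,0,85,-1.4,0.25,0,0,75,0,0,0,0,75,0,0,0,0,75]' >/dev/null
python3 go.py .4315 -.321 .115 83.5
```

```text
t 11.63 pos [ 0.4326 -0.3201  0.2538] xyaw 83.47 need cm [-0.1  -0.09 13.88] F [ 0.   0.3 -0.3] M [ 0.02 -0.02  0.  ] g 0.776 roll -0.0 q6 [-0.73 -0.05  1.57  0.    1.63 -2.19]
```

```bash
python3 -m inch '[-0.1,-0.09,2,0,75,0,0,3,0,75,0,0,3,0,75,0,0,2.5,0,75,0,0,2,0,75,0,0,1.2,0,75,0,0,0,0,75,0,0,0,0,75]'
python3 go.py .4315 -.321 .114 83.5;python3 - <<'E'
from h import *
grab('wrist','w8')
E
```

```text
t: 12.3
eef_pos: [0.4315, -0.3204, 0.1172]
eef_rot: [[0.113, 0.994, -0.0], [0.994, -0.113, 0.0], [0.0, -0.0, -1.0]]
wrist_force: [0.4, -0.1, -0.4]
grip_width: 0.753
t 12.3 pos [ 0.4315 -0.3204  0.1172] xyaw 83.5 need cm [-0.06  0.01  0.32] F [ 0.4 -0.1 -0.4] M [-0.03 -0.01 -0.01] g 0.753 roll 0.0 q6 [-0.73  0.01  1.75  0.    1.38 -2.19]
```

View pics/w8.png

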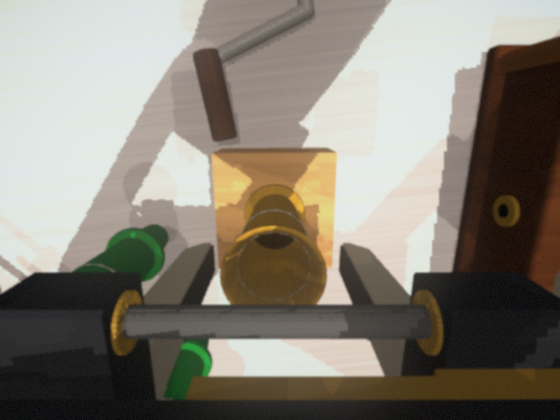

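```bash
python3 -m inch '[-0.05,0,0.25,0,75,0,0,0,0,0,0,0,0,0,0,0,0,0,0,0,0,0,0,0,0,0,0,0,0,0,0,0,0,0,0,0,0,0,0,0]'
python3 -m inch '[0,0,-0.5,0,0,0,0,-1,0,0,0,0,-1,0,0,0,0,-0.8,0,0,0,0,0,0,0,0,0,0,0,0]'
python3 - <<'E'
from h import *
grab('scene','s9')
s=V('s9');c=cv2.resize(s.p[110:220,190:340,::-1],None,fx=5,fy=5,interpolation=cv2.INTER_CUBIC);cv2.imwrite('pics/s9c.png',c)
E
```

```text
t: 13.02
eef_pos: [0.4318, -0.3218, 0.1152]
eef_rot: [[0.114, 0.994, 0.001], [0.994, -0.114, -0.001], [-0.001, 0.001, -1.0]]
wrist_force: [0.0, -0.7, 4.9]
grip_width: 0.546
t: 13.52
eef_pos: [0.4319, -0.3218, 0.1486]
eef_rot: [[0.114, 0.994, 0.001], [0.994, -0.114, -0.001], [-0.001, 0.002, -1.0]]
wrist_force: [0.3, 0.4, -1.5]
grip_width: 0.543
```

View pics/s9c.png

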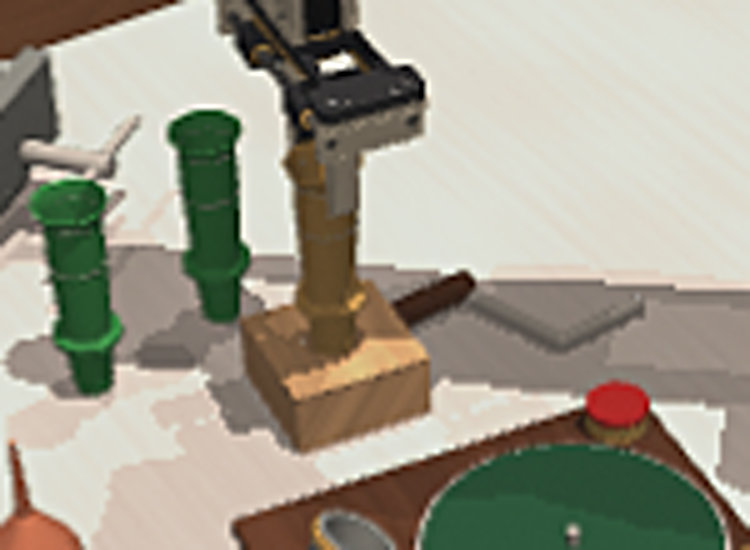

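Run:
```python
from fit import *
grab('wrist','w9')
v=V('w9')
s=manip.state(); R=s['eef_rot'];p=s['eef_pos']
# tool-frame cloud
L=(v.W-p)@R
m=(abs(L[...,0])<.06)&(abs(L[...,1])<.05)&(L[...,2]<.02)&(L[...,2]>-.1)
for z in np.arange(-.08,.02,.01):
    q=L[m&(L[...,2]>=z)&(L[...,2]<z+.01)]
    if len(q): print(round(z,2),len(q),np.percentile(q[:,0],[1,10,50,90,99]).round(3),q[:,1].min().round(3),q[:,1].max().round(3))
```

```text
-0.08 1058 [-0.04  -0.037  0.025  0.036  0.04 ] -0.008 0.002
-0.07 1030 [-0.041 -0.037 -0.025  0.036  0.04 ] -0.008 0.009
-0.06 879 [-0.04  -0.036  0.006  0.036  0.04 ] -0.024 0.012
-0.05 2940 [-0.038 -0.025 -0.     0.025  0.038] -0.025 0.021
-0.04 1807 [-0.038 -0.027 -0.     0.026  0.037] -0.02 0.022
-0.03 1063 [-0.032 -0.018 -0.     0.017  0.031] -0.02 0.021
-0.02 865 [-0.019 -0.016 -0.001  0.015  0.018] -0.02 0.021
-0.01 798 [-0.019 -0.016 -0.001  0.015  0.019] -0.02 0.021
-0.0 521 [-0.018 -0.015 -0.001  0.014  0.017] -0.02 0.021
0.01 461 [-0.017 -0.014 -0.     0.013  0.016] -0.019 0.02
```

View pics/w9.png

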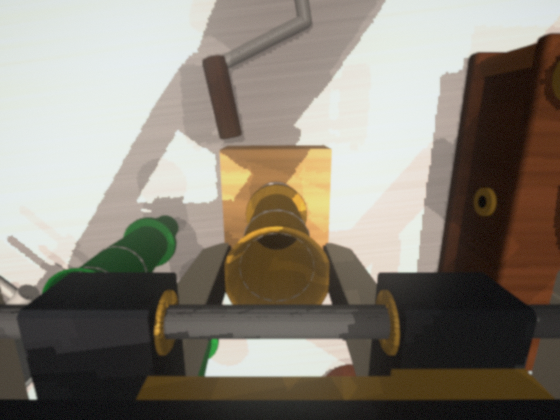

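Run:
```python
from fit import *
for fn,p,R in (('w7',np.array([.4295,-.2926,.2521]),np.array([[0.117,0.993,-0.002],[0.993,-0.117,0.002],[0.002,-0.003,-1.0]])),('w9',manip.state()['eef_pos'],manip.state()['eef_rot'])):
  v=V(fn);L=(v.W-p)@R
  print(fn)
  for (u0,u1) in ((140,235),(325,420)):
    for row in (245,252,260,268,280,300,340,360):
      q=L[row,u0:u1]; k=[(u0+i,*(q[i]*1000).round(0)) for i in range(0,u1-u0,6) if np.isfinite(q[i,0]) and -.1<q[i,2]<.01 and abs(q[i,1])<.05]
      print(row,[tuple(int(z) for z in x) for x in k][:9])
```

```text
w7
245 [(176, -55, -8, -28), (182, -51, -8, -29), (188, -48, -7, -27)]
252 [(164, -58, -8, -38), (170, -55, -8, -38), (176, -52, -8, -38), (182, -49, -7, -37), (188, -47, -6, -34)]
260 [(152, -60, -8, -47), (158, -57, -8, -47), (164, -54, -8, -48), (170, -51, -8, -48), (176, -49, -7, -47), (182, -47, -6, -44), (188, -47, -2, -34)]
268 [(146, -60, -8, -57), (152, -57, -7, -55), (158, -54, -8, -57), (164, -52, -8, -56), (170, -49, -8, -56), (176, -47, -6, -53), (182, -47, -3, -46), (188, -47, 2, -36), (194, -47, 8, -24)]
280 [(140, -58, -7, -67), (146, -55, -8, -68), (152, -53, -8, -68), (158, -50, -8, -67), (164, -48, -7, -66), (170, -47, -5, -63), (176, -47, -1, -55), (182, -47, 3, -48), (188, -47, 8, -37)]
300 [(140, -51, -8, -83), (146, -49, -8, -83), (152, -48, -6, -80), (158, -47, -4, -77), (164, -47, -1, -73), (170, -47, 3, -66), (176, -47, 8, -58)]
340 [(140, -48, 2, -94), (146, -48, 5, -90), (152, -48, 9, -84)]
360 [(140, -48, 8, -97)]
245 [(361, 46, -6, -25), (367, 49, -8, -28), (373, 52, -8, -28), (379, 55, -8, -28)]
252 [(361, 46, -3, -26), (367, 47, -6, -34), (373, 49, -8,
[... 1940 characters left out ...]
0 [(325, 23, -8, -49), (331, 27, -6, -44), (337, 29, -8, -49), (343, 31, -8, -49), (349, 35, -7, -48), (355, 37, -7, -48)]
268 [(325, 23, -3, -48), (331, 25, -6, -54), (337, 27, -8, -57), (343, 30, -8, -57), (349, 33, -7, -57), (355, 35, -8, -57), (361, 38, -7, -57)]
280 [(325, 24, 4, -47), (331, 25, -1, -55), (337, 26, -6, -65), (343, 28, -7, -68), (349, 30, -7, -68), (355, 33, -7, -68), (361, 35, -8, -69), (367, 38, -8, -68), (373, 40, -8, -68)]
300 [(331, 25, 9, -57), (337, 25, 1, -70), (343, 25, -6, -82), (349, 27, -7, -84), (355, 29, -7, -83), (361, 31, -8, -85), (367, 34, -7, -83), (373, 36, -8, -85)]
340 [(343, 25, 9, -85), (349, 26, 6, -89), (355, 26, 0, -97)]
360 [(355, 26, 6, -99)]
```

The fingers are flat all the way up, so they hold the horn by its flared lip: the opening reads about 50 mm instead of 42 mm. The lip acts as a hinge across the jaws. I'll lean the horn against the block's hole and see whether it stays leaning.

```bash
python3 -m inch '[0,-0.5,0,0,0,0,-0.5,0,0,0,0,-0.7,0.02,0,0,0,-0.7,0.07,0,0,0,-0.7,0.12,0,0,0,-0.7,0.15,0,0,0,0,0,0,0]'
python3 -m inch '[0,-0.7,0.2,0,0,0,-0.7,0.25,0,0,0,-0.7,0.3,0,0,0,-0.7,0.35,0,0,0,-0.7,0.4,0,0,0,0,0,0,0]'
python3 - <<'E'
from h import *
grab('scene','s10')
s=V('s10');c=cv2.resize(s.p[110:220,190:340,::-1],None,fx=5,fy=5,interpolation=cv2.INTER_CUBIC);cv2.imwrite('pics/s10c.png',c)
E
```

```text
t: 14.2
eef_pos: [0.3922, -0.3168, 0.1436]
eef_rot: [[0.114, 0.993, -0.001], [0.993, -0.114, 0.0], [0.0, -0.001, -1.0]]
wrist_force: [1.2, -0.2, -0.8]
grip_width: 0.545
t: 14.7
eef_pos: [0.3572, -0.3125, 0.1277]
eef_rot: [[0.114, 0.993, -0.002], [0.993, -0.114, 0.001], [0.001, -0.002, -1.0]]
wrist_force: [0.9, -0.9, -0.2]
grip_width: 0.544
```

View pics/s10c.png

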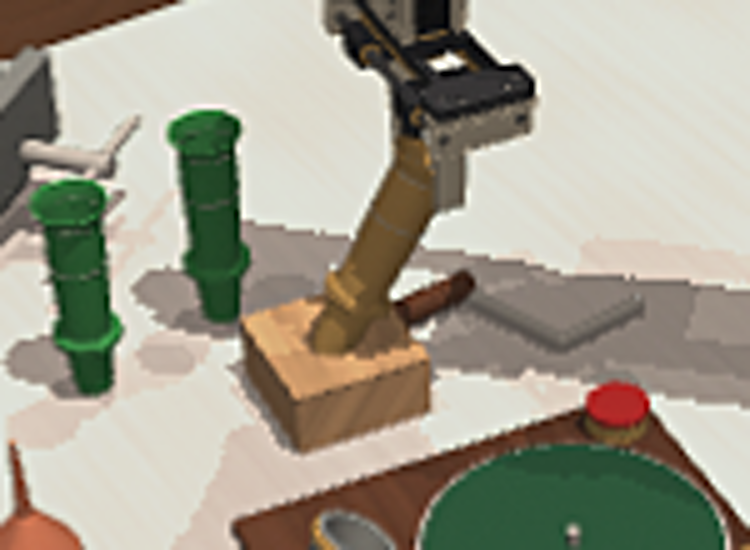

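```bash
python3 -m inch '[0,-0.3,-0.5,0,0,0,-0.5,-0.87,0,0,0,-0.5,-0.87,0,0,0,-0.5,-0.87,0,0,0,-0.3,-1.2,0,0,0,0,-1.5,0,0,0,0,-1.5,0,0,0,0,0,0,0,0,0,0,0,0]'
python3 - <<'E'
from h import *
grab('scene','s11')
s=V('s11');c=cv2.resize(s.p[90:220,190:350,::-1],None,fx=4.5,fy=4.5,interpolation=cv2.INTER_CUBIC);cv2.imwrite('pics/s11c.png',c)
E
```

```text
t: 15.5
eef_pos: [0.3384, -0.3114, 0.2036]
eef_rot: [[0.114, 0.994, 0.002], [0.994, -0.114, -0.002], [-0.002, 0.002, -1.0]]
wrist_force: [0.9, -0.2, -1.4]
grip_width: 0.547
```

View pics/s11c.png

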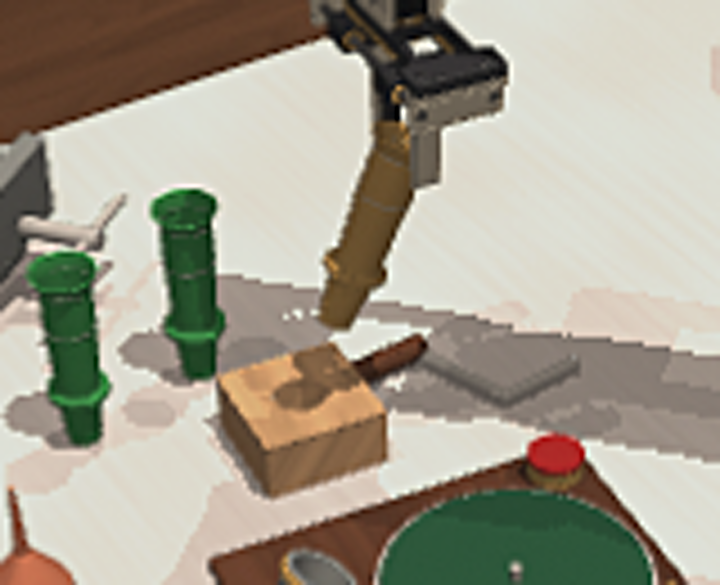

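```bash
python3 -m inch '[0,0,-1.5,0,0,0,0,-3,0,0,0,0,-3,0,0,0.5,0.2,-3,0,0,1,0.4,-1.5,0,0,2,0.8,0,0,0,2.7,1.15,0,0,0,2.7,1.15,0,0,0,2.7,1.15,0,0,0,2.7,1.15,0,0,0,2.7,1.15,0,0,0,2.7,1.15,0,0,0,2.7,1.15,0,0,0,2.7,1.15,0,0,0,2.7,1.15,0,0,0,2,0.8,0,0,0,1,0.4,0,0,0,0,0,0,0,0,0,0,0,0,0]'
cat > hf.py <<'E'
from fit import *
import sys
def run(tag,a0):
    sc=np.array(manip.state()['eef_pos']);R=manip.state()['eef_rot']
    a0=np.array(a0);a0=a0/np.linalg.norm(a0)
    lip=sc+R@np.array([0,0,-.052]); c0=lip-.08*a0
    HF=np.vstack([HORN,[(.0185,-.035),(.0135,-.08),(0,-.08)]])
    HF=np.array(HF)
    Ps=[]
    for n in('wrist','scene','top'):
        grab(n,tag+n); W=V(tag+n).W; L=(W-sc)@R
        d=W-c0; s=d@a0; r=np.linalg.norm(d-s[...,None]*a0,axis=-1)
        m=(s>-.1)&(s<.085)&(r<.04)&~((abs(L[...,0])>.0245)&(L[...,2]<.004))&(L[...,2]>-.058)
        P=W[m]; Ps.append(P)
        if len(P)>60:
            c,a,e=fit(P,HF,c0,a0); print(n,len(P),c.round(4),a.round(3),round(e*1000,2))
    P=np.vstack([p[::max(1,len(p)//600)] for p in Ps])
    c,a,e=fit(P,HF,c0,a0)
    N=np.array([-.497,.055,.866]);M=np.array([.5885,-.008,.186])
    print('all',c.round(4),a.round(3),'tip',(c-.08*a).round(4),'lip',(c+.08*a).round(4),'tool a',(R.T@a).round(3),'lean',np.degrees(np.arctan2(-(R.T@a)[1],a[2])).round(1))
    q=c-M; print('center in neck: along',(q@N).round(4),'tip rel neck axis', 'along',((c-.08*a-M)@N).round(4),'perp toolxy',(R.T@((c-.08*a-M)-((c-.08*a-M)@N)*N)).round(4))
    return c,a
if __name__=='__main__': run(sys.argv[1],[float(x) for x in sys.argv[2:5]])
E
python3 hf.py a -.4 .04 .9; python3 go.py .513 0 .32 83.5
```

```text
t: 17.13
eef_pos: [0.5012, -0.0195, 0.3212]
eef_rot: [[0.113, 0.994, -0.002], [0.994, -0.113, -0.0], [-0.001, -0.002, -1.0]]
wrist_force: [-0.5, 0.1, -1.6]
grip_width: 0.543
wrist 7088 [ 0.5308 -0.0244  0.2995] [-0.378  0.06   0.924] 1.01
scene 739 [ 0.5308 -0.0245  0.2972] [-0.386  0.071  0.92 ] 1.29
all [ 0.5305 -0.0245  0.2992] [-0.375  0.063  0.925] tip [ 0.5605 -0.0296  0.2252] lip [ 0.5005 -0.0195  0.3732] tool a [ 0.02  -0.382 -0.924] lean 22.4
center in neck: along 0.1259 tip rel neck axis along 0.0467 perp toolxy [-0.0245 -0.002   0.0012]
t 17.28 pos [ 0.5012 -0.0205  0.3219] xyaw 83.4 need cm [2.17 0.94 0.19] F [ 0.1 -0.2 -1.4] M [0.01 0.07 0.  ] g 0.544 roll -0.002 q6 [-0.14 -0.15  1.54 -0.    1.76 -1.6 ]
```

Run:
```python
from h import *
a=V('ascene').p[140:290,190:370,::-1];b=V('awrist').p[:,:,::-1]
cv2.imwrite('pics/a1.png',np.hstack([cv2.resize(a,(400,333),interpolation=cv2.INTER_CUBIC),cv2.resize(b,(400,333))]))
```

```text
(no output)
```

View pics/a1.png

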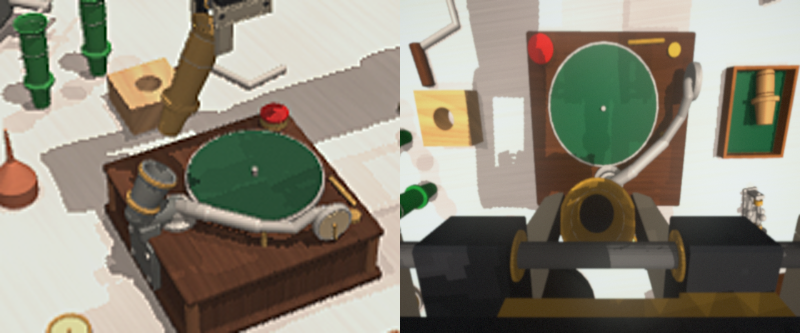

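The horn leans 22.4° in the grip, so it needs 7.6° more. Its tip lies 24.5 mm to the side of the neck's axis and 47 mm out from the mouth. I'll align it and approach.

```bash
python3 -m inch '[0.8,0,0,0,0,1.2,0,0,0,0,0.45,0.2,0.35,0,0,0,0.4,0.69,0,0,0,0.4,0.69,0,0,0,0.4,0.69,0,0,0,0.2,0.35,0,0,0,0,0,0,0,0,0,0,0,0]'
python3 hf.py b -.38 .06 .92
python3 - <<'E'
from h import *
a=V('bscene').p[140:290,190:370,::-1];b=V('bwrist').p[:,:,::-1]
cv2.imwrite('pics/b1.png',np.hstack([cv2.resize(a,(400,333),interpolation=cv2.INTER_CUBIC),cv2.resize(b,(400,333))]))
E
```

```text
t: 18.03
eef_pos: [0.5201, 0.003, 0.2937]
eef_rot: [[0.114, 0.993, -0.001], [0.993, -0.114, 0.0], [-0.0, -0.001, -1.0]]
wrist_force: [0.3, -0.5, -1.8]
grip_width: 0.546
wrist 7081 [ 0.5499 -0.0019  0.2721] [-0.38   0.06   0.923] 1.02
scene 812 [ 0.5513 -0.0017  0.2667] [-0.4    0.073  0.914] 1.82
all [ 0.5504 -0.0017  0.2705] [-0.378  0.057  0.924] tip [ 0.5806 -0.0062  0.1966] lip [0.5201 0.0029 0.3444] tool a [ 0.013 -0.384 -0.923] lean 22.6
center in neck: along 0.0925 tip rel neck axis along 0.0132 perp toolxy [ 0.0009 -0.0014  0.0008]
```

View pics/b1.png

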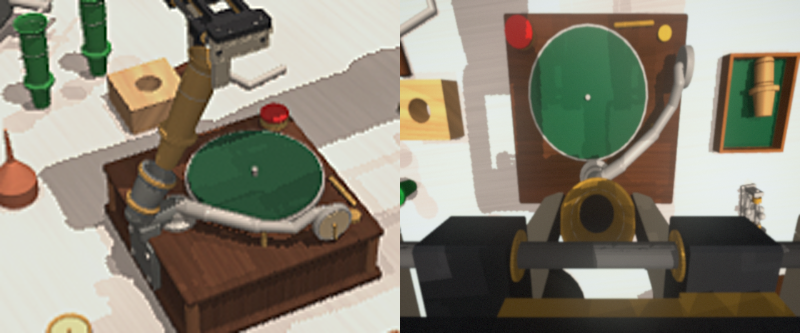

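The tip is on the axis, 13 mm out from the mouth. Entering slowly.

```bash
python3 -m inch '[0,0.3,0.52,0,0,0,0.3,0.52,0,0,0,0.3,0.52,0,0,0,0.25,0.43,0,0,0,0,0,0,0]'
python3 -m inch '[0,0.25,0.43,0,0,0,0,0,0,0]'
python3 hf.py c -.38 .06 .92
python3 - <<'E'
from h import *
a=V('cscene').p[140:290,190:370,::-1];b=V('cwrist').p[:,:,::-1]
cv2.imwrite('pics/cc1.png',np.hstack([cv2.resize(a,(400,333),interpolation=cv2.INTER_CUBIC),cv2.resize(b,(400,333))]))
E
```

```text
t: 18.6
eef_pos: [0.5315, 0.0019, 0.2726]
eef_rot: [[0.114, 0.994, -0.002], [0.994, -0.114, 0.0], [-0.0, -0.002, -1.0]]
wrist_force: [-0.1, 0.0, -1.4]
grip_width: 0.546
t: 18.77
eef_pos: [0.5342, 0.0016, 0.2692]
eef_rot: [[0.114, 0.994, -0.001], [0.994, -0.114, 0.0], [-0.0, -0.001, -1.0]]
wrist_force: [0.3, 0.3, -2.1]
grip_width: 0.543
wrist 7083 [ 0.5641 -0.0033  0.2477] [-0.382  0.06   0.922] 1.0
scene 876 [ 0.567  -0.0023  0.2409] [-0.431  0.055  0.901] 2.43
all [ 0.5649 -0.0024  0.2462] [-0.39   0.047  0.919] tip [ 0.5961 -0.0061  0.1726] lip [0.5336 0.0014 0.3197] tool a [ 0.002 -0.394 -0.919] lean 23.2
center in neck: along 0.0642 tip rel neck axis along -0.0153 perp toolxy [ 0.0027 -0.0003  0.0002]
```

View pics/cc1.png

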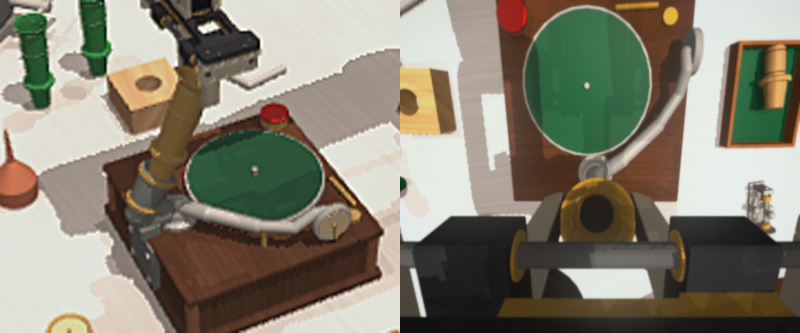

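```bash
python3 -m inch '[-0.05,-0.42,0.25,0,0,-0.05,-0.42,0.25,0,0,-0.05,-0.42,0.25,0,0,-0.05,-0.42,0.25,0,0,0,0,0,0,0]'
python3 -m inch '[0,0.25,0.43,0,0,0,0.25,0.43,0,0,0,0,0,0,0]'
python3 hf.py d -.47 .05 .88
```

```text
t: 19.33
eef_pos: [0.5165, 0.0016, 0.2598]
eef_rot: [[0.113, 0.994, -0.0], [0.994, -0.113, 0.0], [0.0, -0.0, -1.0]]
wrist_force: [1.4, 1.3, -1.5]
grip_width: 0.546
t: 19.58
eef_pos: [0.5224, 0.0009, 0.2504]
eef_rot: [[0.114, 0.994, -0.001], [0.994, -0.114, 0.0], [-0.0, -0.001, -1.0]]
wrist_force: [1.8, -0.4, -1.9]
grip_width: 0.543
wrist 7017 [ 0.5626 -0.0052  0.2338] [-0.51   0.074  0.857] 1.12
scene 906 [ 0.5657 -0.0037  0.2246] [-0.544  0.048  0.838] 2.78
all [ 0.5627 -0.0038  0.2313] [-0.502  0.049  0.863] tip [ 0.6028 -0.0077  0.1622] lip [5.225e-01 1.000e-04 3.003e-01] tool a [-0.008 -0.506 -0.863] lean 30.4
center in neck: along 0.0523 tip rel neck axis along -0.0277 perp toolxy [ 0.0018  0.0004 -0.0002]
```

Lean is now 30.4°, on axis, with about 17 mm to go. I continue gently and watch the force.

```bash
python3 -m inch '[0,0.2,0.35,0,0,0,0.2,0.35,0,0,0,0,0,0,0]'
python3 -m inch '[0,0.15,0.26,0,0,0,0.15,0.26,0,0,0,0,0,0,0]'
python3 hf.py e -.5 .05 .86
```

```text
t: 19.98
eef_pos: [0.5263, 0.0005, 0.2436]
eef_rot: [[0.114, 0.994, -0.001], [0.994, -0.114, 0.0], [-0.0, -0.001, -1.0]]
wrist_force: [0.5, -0.5, -1.6]
grip_width: 0.544
t: 20.23
eef_pos: [0.5293, 0.0001, 0.2386]
eef_rot: [[0.114, 0.994, -0.001], [0.994, -0.114, 0.0], [-0.0, -0.001, -1.0]]
wrist_force: [1.8, 0.2, -0.9]
grip_width: 0.543
wrist 7013 [ 0.5707 -0.006   0.2227] [-0.525  0.076  0.848] 1.04
scene 915 [ 0.5721 -0.004   0.2133] [-0.532  0.032  0.846] 2.16
all [ 0.5703 -0.0039  0.2188] [-0.499  0.034  0.866] tip [ 0.6103 -0.0067  0.1495] lip [ 0.5304 -0.0012  0.288 ] tool a [-0.023 -0.501 -0.865] lean 30.0
center in neck: along 0.0376 tip rel neck axis along -0.0424 perp toolxy [ 0.0037  0.0003 -0.0002]
```

```bash
python3 -m inch '[0,0.08,0.13,0,0,0,0,0,0,0]'|grep -E 'pos|force'
python3 -m inch '[0,0.08,0.13,0,0,0,0,0,0,0]'|grep -E 'pos|force'
python3 -m inch '[0,0.08,0.13,0,0,0,0,0,0,0]'|grep -E 'pos|force'
python3 -m inch '[0,0.08,0.13,0,0,0,0,0,0,0]'|grep -E 'pos|force'
```

```text
eef_pos: [0.5301, 0.0001, 0.238]
wrist_force: [0.9, -0.2, 0.4]
eef_pos: [0.5309, -0.0, 0.2367]
wrist_force: [0.6, 0.5, 0.8]
eef_pos: [0.5316, -0.0002, 0.2355]
wrist_force: [-0.2, 0.1, 0.6]
eef_pos: [0.5321, -0.0004, 0.2355]
wrist_force: [-5.5, -0.7, 9.9]
```

Force jumped to about 11 N, directed out along the neck's axis, and the motion stopped. That suggests the collar has reached the rim, so I'll look before letting go.

```bash
python3 hf.py f -.5 .05 .86
python3 - <<'E'
from h import *
a=V('fscene').p[170:270,220:320,::-1];b=V('ftop').p[130:230,210:310,::-1]
cv2.imwrite('pics/f1.png',np.hstack([cv2.resize(x,(400,400),interpolation=cv2.INTER_CUBIC) for x in (a,b)]))
E
```

```text
wrist 7043 [ 0.5729 -0.0063  0.2195] [-0.519  0.074  0.852] 1.08
scene 912 [ 0.5745 -0.0046  0.2105] [-0.523  0.037  0.852] 2.14
all [ 0.5728 -0.0043  0.2155] [-0.492  0.037  0.87 ] tip [ 0.6121 -0.0073  0.1459] lip [ 0.5334 -0.0014  0.285 ] tool a [-0.019 -0.493 -0.87 ] lean 29.5
center in neck: along 0.0335 tip rel neck axis along -0.0464 perp toolxy [ 0.0033  0.0002 -0.0001]
```

View pics/f1.png

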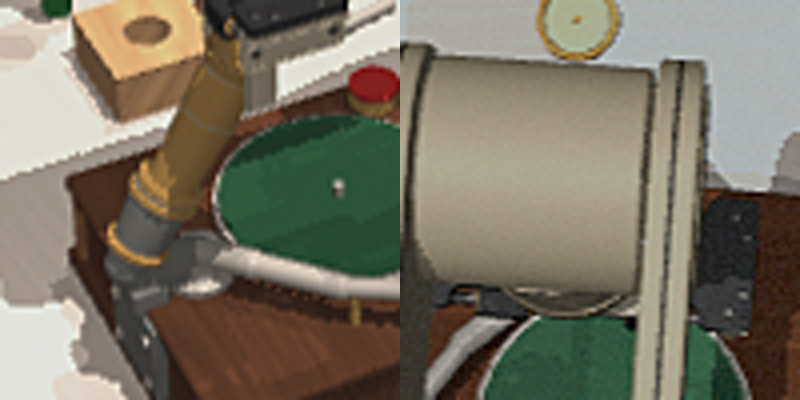

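The collar sits on the rim band at about (160,195) in the left crop. Releasing.

```bash
python3 -m inch '[0,0,0,0,60,0,0,0,0,70,0,0,0,0,85,0,0,0,0,95,0,0,0,0,95,0,0,0,0,95]'
python3 hf.py g -.5 .05 .86; python3 go.py .53 0 .24 83.5
```

```text
t: 21.7
eef_pos: [0.5323, -0.0001, 0.2338]
eef_rot: [[0.113, 0.994, -0.0], [0.994, -0.113, 0.0], [0.0, -0.0, -1.0]]
wrist_force: [0.3, 0.5, 0.4]
grip_width: 0.905
wrist 7921 [ 0.5699 -0.0062  0.2187] [-0.552  0.063  0.832] 1.11
scene 906 [ 0.5741 -0.005   0.2064] [-0.555  0.015  0.832] 2.18
all [ 0.5704 -0.0043  0.2142] [-0.528  0.021  0.849] tip [ 0.6126 -0.006   0.1463] lip [ 0.5282 -0.0026  0.2821] tool a [-0.039 -0.527 -0.849] lean 31.8
center in neck: along 0.0336 tip rel neck axis along -0.0463 perp toolxy [ 0.0046  0.0006 -0.0003]
t 21.85 pos [ 5.324e-01 -2.000e-04  2.341e-01] xyaw 83.48 need cm [-0.01 -0.24 -0.59] F [ 0.7 -0.8 -1. ] M [ 0.05 -0.02  0.05] g 0.945 roll -0.0 q6 [-0.1  -0.07  1.62  0.    1.59 -1.55]
```

```bash
python3 -m inch '[0,0,-1,0,100,0,0,-2,0,100,0,0,-3,0,100,0,0,-3,0,100,0,0,-3,0,100,0,-2,-1,0,100,0,-3,0,0,100,0,-3,0,0,100,0,-3,0,0,100,0,0,0,0,100,0,0,0,0,100]'
python3 - <<'E'
from fit import *
HF=HORN
c0=np.array([.571,-.005,.2157]);a0=np.array([-.5,.05,.86]);a0/=np.linalg.norm(a0);Ps=[]
N=np.array([-.497,.055,.866]);M=np.array([.5885,-.008,.186])
for n in('wrist','scene','top'):
    grab(n,'k'+n); W=V('k'+n).W; d=W-c0; s=d@a0; r=np.linalg.norm(d-s[...,None]*a0,axis=-1)
    P=W[(s>-.036)&(s<.09)&(r<.036)]
    if len(P)>50:
        c,a,e=fit(P,HF,c0,a0); print(n,len(P),c.round(4),a.round(3),round(e*1e3,2),'along',((c-M)@N).round(4),'angle',np.degrees(np.arccos(a@N)).round(1))
b=V('kscene').p[170:270,220:320,::-1];t=V('ktop').p[130:230,210:310,::-1]
cv2.imwrite('pics/k1.png',np.hstack([cv2.resize(x,(400,400),interpolation=cv2.INTER_CUBIC) for x in (b,t)]))
E
```

```text
t: 22.77
eef_pos: [0.4226, 0.0124, 0.3658]
eef_rot: [[0.113, 0.994, 0.003], [0.994, -0.113, -0.0], [0.0, 0.003, -1.0]]
wrist_force: [0.6, 0.1, -0.5]
grip_width: 1.0
wrist 817 [ 0.5725 -0.0065  0.2188] [-0.567  0.065  0.821] 0.6 along 0.0365 angle 4.8
scene 694 [ 0.5681 -0.0059  0.2156] [-0.536  0.064  0.842] 1.41 along 0.0359 angle 2.7
top 640 [ 0.5687 -0.0052  0.2163] [-0.523  0.057  0.85 ] 1.01 along 0.0362 angle 1.8
```

View pics/k1.png

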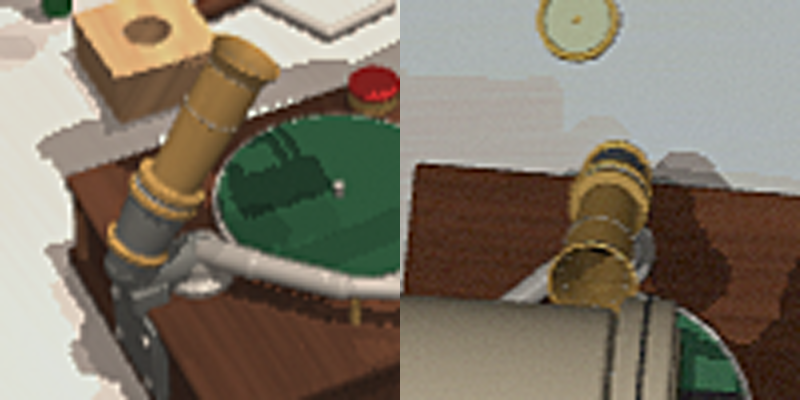

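View pics/kscene.png

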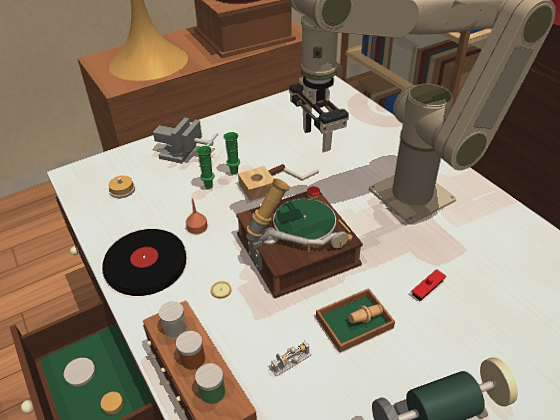

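View pics/kwrist.png

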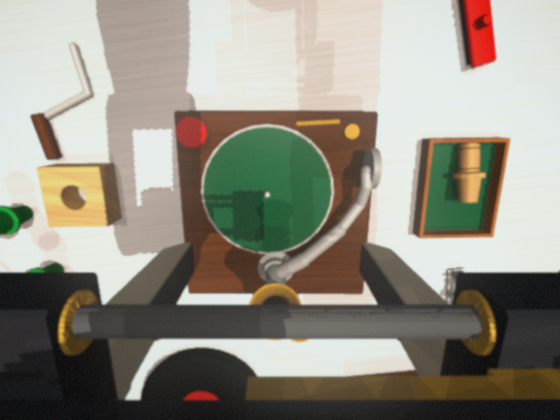

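Run:
```python
from h import *
o=[cv2.resize(V(n).p[200:240,243:283,::-1],(390,390),interpolation=cv2.INTER_CUBIC) for n in('fscene','kscene')]
cv2.imwrite('pics/k2.png',np.hstack(o))
```

```text
(no output)
```

View pics/k2.png

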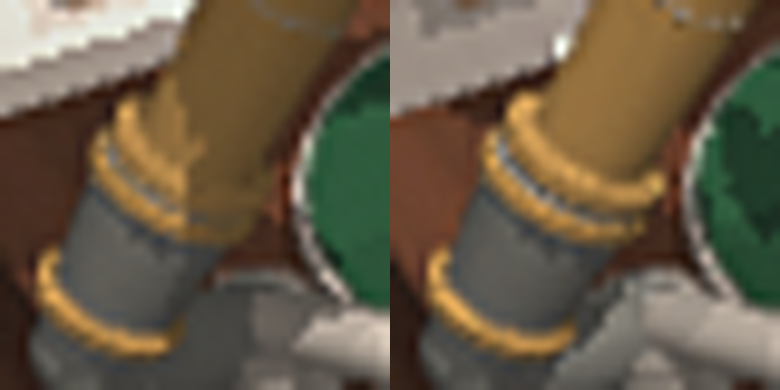

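Run:
```python
from fit import *
a0=np.array([-.51,.055,.86]);a0/=np.linalg.norm(a0)
c0=np.array([.571,-.006,.2157])
N=np.array([-.497,.055,.866]);M=np.array([.5885,-.008,.186])
for tags in (('fscene',),('gscene',),('kscene',),('ktop',),('kscene','ktop')):
  for lo in (-.036,-.027):
    Q=[]
    for t in tags:
        W=V(t).W; d=W-c0; s=d@a0; r=np.linalg.norm(d-s[...,None]*a0,axis=-1)
        Q.append(W[(s>lo)&(s<(.09 if t[0]=='k' else .04))&(r<.034)])
    P=np.vstack(Q)
    c,a,e=fit(P,HORN,c0,a0); c2,_,_=fit(P,HORN,c0,N/np.linalg.norm(N),True)
    print(tags,lo,len(P),a.round(3),'angle',np.degrees(np.arccos(a@N)).round(1),'along',((c-M)@N).round(4),'fixax',((c2-M)@N).round(4),'e',round(e*1e3,2))
# neck fit: bore rim height check from s3 (empty neck)
W=V('s3').W
d=W-M; s=d@N; r=np.linalg.norm(d-s[...,None]*N,axis=-1)
P=W[(s>-.04)&(s<.006)&(r<.03)]
NE=np.array([(.020,-.02),(.020,0),(.0245,0),(.0245,-.04)])
c,a,e=fit(P,NE,M,N); print('neck',len(P),c.round(4),a.round(3),e*1e3)
```

```text
('fscene',) -0.036 385 [-0.471  0.088  0.877] angle 2.5 along 0.0342 fixax 0.0334 e 1.34
('fscene',) -0.027 308 [-0.472  0.097  0.876] angle 2.9 along 0.0369 fixax 0.0359 e 1.29
('gscene',) -0.036 384 [-0.51   0.084  0.856] angle 1.9 along 0.0352 fixax 0.0351 e 1.47
('gscene',) -0.027 329 [-0.514  0.082  0.854] angle 1.9 along 0.0365 fixax 0.0365 e 1.49
('kscene',) -0.036 691 [-0.536  0.065  0.842] angle 2.7 along 0.036 fixax 0.0361 e 1.39
('kscene',) -0.027 629 [-0.538  0.06   0.841] angle 2.8 along 0.0367 fixax 0.0373 e 1.39
('ktop',) -0.036 639 [-0.523  0.057  0.85 ] angle 1.8 along 0.0363 fixax 0.0365 e 1.01
('ktop',) -0.027 574 [-0.526  0.055  0.848] angle 2.0 along 0.0379 fixax 0.0384 e 0.98
('kscene', 'ktop') -0.036 1330 [-0.53   0.061  0.846] angle 2.3 along 0.0361 fixax 0.0364 e 1.26
('kscene', 'ktop') -0.027 1203 [-0.533  0.058  0.844] angle 2.4 along 0.0372 fixax 0.0376 e 1.22
neck 288 [ 0.5886 -0.0056  0.1872] [-0.375  0.203  0.904] 1.3601293459323311
```

The horn stands in the neck with its collar on the rim. The plug lies in the tray, the bystanders are at the same pixels as at the start, and the gripper is clear. Handing in.

```bash
python3 -c "
from rig import manip
print(manip.state()['t']); print(manip.finish_job())"
```

```text
22.9167
the job is handed in; nothing more can be done
None
```

The job is handed in at 22.9 s. The horn throat is in the neck with its collar on the rim, and the dust plug lies in the felt tray.

- **Plug:** I pulled it out along the neck's axis and laid it down on the felt. The later pictures show it lying flat inside the tray.
- **Horn grip:** The fingers closed on the horn's flared lip, not on the sleeve. The opening read about 50 mm instead of 42 mm, so the horn could swing in the grip. I used the block's hole to lean it, then fed it into the neck.
- **Seating:** I held it until the force rose to about 11 N along the axis and the motion stopped, then let go and backed off.

**Last checks:**
- **Position:** Depth fits put the horn's centre about 36 mm out from the mouth, where home is 35 mm. The fits scatter by about 1.5 mm, and the same method gave 34–37 mm while I was pressing it home.
- **Lean:** On release the horn tipped about 2° further forward. The scene and top views show it 2–3° off the neck's axis. One partly hidden wrist view gave 4.8°. I took this as the play round the taper and did not correct it.
- **Surroundings:** By eye, the other objects are where they were, and the gripper is clear of everything.

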